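Sweep the loose draughtsmen into the counter tray

TASK

Before the games lot goes on view, sweep the three loose round draughtsmen along the table top with the fingertips, through the open side of the three-sided wooden tray, until all three lie flat and wholly inside it. Push them steadily: do not lift or flick them. Leave the chess pawn, the square tile and everything else on the table where they are.

Things in the scene. Friction and masses are not known exactly. Their poses are not given: they have to be found in the camera images.
- tray: fixed three-sided wooden tray, grey lining flush with the table, no front wall or step. Inside 200 mm wide, 130 deep; two side walls and back 12 mm thick, 20 high. Origin: middle of the open mouth, at table height. y axis: from the mouth into the tray (inside y 0 to 130); x axis: along the mouth (inside x -100 to 100). Mouth faces the robot's right (-y) within 13 degrees
- draughtsman1_center (a point): centre (6 mm above the table) of a loose draughtsman: flat round disc of dark wood, 36 mm across, 12 mm thick, 14 to 30 g, lying flat right of the tray; slides easily. The three are alike
- draughtsman2_center (a point): centre (6 mm above the table) of a loose draughtsman: flat round disc of dark wood, 36 mm across, 12 mm thick, 14 to 30 g, lying flat right of the tray; slides easily. The three are alike
- draughtsman3_center (a point): centre (6 mm above the table) of a loose draughtsman: flat round disc of dark wood, 36 mm across, 12 mm thick, 14 to 30 g, lying flat right of the tray; slides easily. The three are alike
- draughtsman1: the same disc; origin at the centre of its underside
- draughtsman2: the same disc; origin at the centre of its underside
- draughtsman3: the same disc; origin at the centre of its underside
- pawn: bystander: dark wooden chess pawn, upright, 30 mm across the foot, 52 mm tall, origin under its foot. Pawn and tile change places: one stands among the draughtsmen, the other farther right
- tile: bystander: flat square gaming tile of the same dark wood, 38 x 38 x 12 mm, origin at the centre of its underside, any yaw; all other things on the table are fixed and stand clear of the work
- teapot: bystander: metal teapot 158 mm tall, body 104 mm across, spout along its +y and handle along -y (about 90 mm out), origin under its centre, far right
- flask: bystander: terracotta flask, 70 mm across, 130 mm tall, origin under its centre, left of the tray
- cup: bystander: white mug 70 mm across, 60 mm tall, handle 30 mm out on its +y side, origin under its centre, left of the tray
Things that resemble listed ones, but are neither listed nor needed, are in the scene too. Leave any pink or purple look-alike of the draughtsman3 alone.

How it is judged:
At the end, for the whole second after the job is handed in: All three draughtsmen lie flat on the table and at rest inside the tray, each centre at least 16 mm past the line of the mouth and between the walls; every bystander is upright and within 12 mm of its start (x of draughtsman1_center in the frame of tray between -0.1 and 0.1 m and y of draughtsman1_center in the frame of tray between 0.016 and 0.13 m and height (world z) of each of draughtsman1_center, draughtsman2_center, draughtsman3_center below 0.01 m and linear speed of each of draughtsman1, draughtsman2, draughtsman3 below 0.02 m/s and x of draughtsman2_center in the frame of tray between -0.1 and 0.1 m and y of draughtsman2_center in the frame of tray between 0.016 and 0.13 m and x of draughtsman3_center in the frame of tray between -0.1 and 0.1 m and y of draughtsman3_center in the frame of tray between 0.016 and 0.13 m and distance of each of pawn, tile, teapot, flask, cup from where it was at the start of the episode below 0.012 m and angle between each of pawn, tile, teapot, flask, cup's own z axis and vertical below 0.15 rad); the robot touches nothing.
It fails at once if a draughtsman is lifted off the table or carried (height (world z) of any of draughtsman1_center, draughtsman2_center, draughtsman3_center above 0.023 m).
It fails at once if a draughtsman is flicked or shot across the table (faster than 0.6 m/s) (linear speed of any of draughtsman1, draughtsman2, draughtsman3 above 0.6 m/s).
It fails at once if another piece on the table is moved by more than 12 mm or tipped (distance of any of pawn, tile, teapot, flask, cup from where it was at the start of the episode above 0.012 m or angle between any of pawn, tile, teapot, flask, cup's own z axis and vertical above 0.3 rad).
It also fails if it takes over 58 s, if anything falls off the work surface, if the arm or the gripper's body presses on something with over 40 N, if the wrist force passes 120 N, or if a joint passes its speed limit or range.

ROBOT

A 6-joint arm with a two-finger parallel gripper is mounted at the origin on the work surface. World frame = base frame: x ahead of the robot, y to its left, z up, the work surface at z = 0. Lengths are in m, angles in rad, forces in N, time in s.
With the tool pointing down it reaches from about 0.225 to 0.875 m from the base axis. Payload 3.4 kg.
Tool frame: the origin (TCP) lies on the mounting face of the last link; the fingertips stand 173 mm ahead of it and the grasp point (between the pads) lies 155 mm ahead of it; z points along the fingers, y is the line along which they close (so a half turn about z gives the same grasp; the last joint's range is limited). The gripper opens to 85 mm and grips with 20 to 120 N. Pads are 22 mm wide; open, the fingers measure 114 mm over their backs; the gripper's body (76 mm by 85 mm) begins 54 mm behind the grasp point. The pads swing forward as they close: fully open they stand 13 mm farther back than shut.
Start: joints at [-1.23, 0.276, 1.505, -0, 1.361, -0.121], TCP at [0.256, -0.515, 0.405] pointing down, gripper open.
Joint ranges: [-2.89, 2.89], [-0.75, 2.08], [0.22, 2.7], [-1.18, 4.32], [0.11, 2.71], [-2.7, 2.7]. Speed limits (rad/s): [2.57, 2.57, 3.14, 3.14, 3.14, 3.14].

INTERFACE

Orientations are given as a unit quaternion [w, x, y, z].
In Python, from rig import manip gives the robot as it stands.
- The arm moves only by the tool carry_out, never from a script. Its arguments are lists of equal length, an entry for each row: "linear": the shift along the world's x, y, z each as a share of 500 mm, from -1 to 1, a list of three; "angular": the turn, a rotation vector about the world's x, y, z each as a share of 0.08 rad, from -1 to 1, a list of three; "hand": the opening, from 0 (shut) to 1 (fully open). In form: {"linear": [[x, y, z], ...], "angular": [[rx, ry, rz], ...], "hand": [hand, ...]}. A call has 1 to 8 rows; each row shifts and turns the commanded pose from where the row before left it; what a row does not reach is not made up. A row lasts 1/12 s, in which the tool goes at most 41.7 mm and 7.16 degrees, less where a joint would pass 70% of its speed; a pose out of reach is approached as far as the arm can. A call with a number of a shift or a turn outside -1 to 1 is refused whole. A call with a gripper value outside its range is refused whole. The fingers move at their own pace and stop on an object; "force" is the grip in N (left out, the last holds). Time passes only in rows, so rows that do not move let the fingers close. It gives the time, the measured TCP pose, the force, the opening and the grip force at its end, in the units of the state.
- manip.get_state(): the state, without advancing time (a new reading comes with each control period).
- manip.get_image(name): name is "scene" or "top" or "wrist"; returns the picture (384x512x3 uint8, red, green, blue); there is no depth.
- manip.camera_params(name): a dict with "fx", "fy", "cx", "cy" (pixels), "k1" (the pictures are not rectified: a ray, as slopes to the right and down, at radius r is drawn at 1 + k1 r^2 times it, then the intrinsics apply), "view" (4x4, takes a point from world to camera coordinates); the wrist camera has in their place "hand_eye" (4x4, takes a point from camera to tool coordinates, whose origin is the TCP and whose axes are the flange's). Camera axes: x right, y down, z forward; pixel columns grow to the right and rows downward; lengths in m; the calibration is good to about 2 mm. A picture is of the moment at which its call begins: read the wrist's pose just before it. camera_params takes no time and is no camera call.
- manip.sign_off(): hands the job in; it is judged then, once.
The state is a dict: "clock": time; "qpos": joint angles; "qd": joint speeds; "effort": joint torques, N m; "position": TCP position; "ee_rot": TCP orientation; "contact_force": force on the tool from outside, world axes, zero at the start; "moment": the same for the moment, N m; "width": finger opening in m; "gripper_force": force on a finger pad.
Only numpy, scipy, OpenCV 4.12 (cv2) and the standard library are available. Lean on these libraries where they do the work, as an engineer would, in place of code of your own. Each camera call takes 0.05 s, during which the arm holds its last target. There are 200 camera calls.

## Working session

There is one attempt and no reset: what is moved stays moved. The work goes in short steps, Python scripts to look and compute and a tool call to move; the robot and the scene stay as the last step left them, time stands still between calls to the robot, and variables do not carry over. Pictures are saved under pics/ and viewed, at most 10 in all, crops included, and the job is handed in when it is done.

Besides the shell and the picture viewer there is one more tool, called after "Request:" in YAML: its name, and indented under it one key for each argument. carry_out: Moves the arm, as the interface text tells. Its arguments: {"type":"object","properties":{"linear":{"type":"array"},"angular":{"type":"array"},"hand":{"type":"array"},"force":{"type":"number"}},"required":["linear","angular","hand"]}

```bash
mkdir -p pics; ls; cat > h.py <<'E'
from rig import manip
import numpy as np, cv2
def grab(n,tag):
    im=manip.get_image(n); cv2.imwrite(f'pics/{tag}.png',im[:,:,::-1]); return im
def ray(n,uv,T=None):
    p=manip.camera_params(n); k=p['k1']
    d=np.array([(uv[0]-p['cx'])/p['fx'],(uv[1]-p['cy'])/p['fy']]); s=d.copy()
    for _ in range(30): s=d/(1+k*(s@s))
    M=np.linalg.inv(np.array(p['view'])) if T is None else T
    return M[:3,3], M[:3,:3]@np.array([s[0],s[1],1])
def onz(n,uv,z,T=None):
    o,d=ray(n,uv,T); return o+d*(z-o[2])/d[2]
def proj(n,P):
    p=manip.camera_params(n); V=np.array(p['view']); c=V[:3,:3]@P+V[:3,3]; s=c[:2]/c[2]; s=s*(1+p['k1']*(s@s))
    return np.array([s[0]*p['fx']+p['cx'],s[1]*p['fy']+p['cy']])
def tri(uv1,uv2,a='top',b='scene'):
    o1,d1=ray(a,uv1);o2,d2=ray(b,uv2)
    t=np.linalg.lstsq(np.c_[d1,-d2],o2-o1,rcond=None)[0]
    p,q=o1+d1*t[0],o2+d2*t[1]; return (p+q)/2,np.linalg.norm(p-q)
E
python3 - <<'E'
from h import *
a=grab('top','top');b=grab('scene','scene')
print(manip.get_state())
print(manip.camera_params('top'),manip.camera_params('scene'))
cv2.imwrite('pics/both.png',cv2.resize(np.vstack([a,b])[:,:,::-1],None,fx=.78,fy=.78))
E
```

```text
pics
{'clock': 0.1, 'qpos': array([-1.22997511e+00,  2.76554609e-01,  1.50597043e+00,  4.09496611e-05,
        1.36069528e+00, -1.21014194e-01]), 'qd': array([-0.00103346, -0.00095259, -0.00249643,  0.00030728,  0.0016762 ,
        0.00095242]), 'effort': array([ 1.45697875e-03, -4.17701054e+01, -2.46405029e+01, -1.52293792e-04,
        5.77006504e-03, -5.15811777e-06]), 'position': array([ 0.25615395, -0.51460488,  0.40392733]), 'ee_rot': array([-8.11119270e-04,  9.73457427e-01,  2.28866720e-01, -6.93628901e-05]), 'contact_force': array([-0.828963  , -0.75883918, -0.38271942]), 'moment': array([ 0.00973513, -0.01139615, -0.00607018]), 'gripper_force': 0.0, 'width': 0.08595165421371195}
{'fx': 374.4147106888282, 'fy': 374.4147106888282, 'cx': 252.93155558225797, 'cy': 195.8915510967128, 'k1': -0.036377333310135485, 'view': array([[-0.02295772, -0.9996434 , -0.01363878,  0.01508679],
       [-0.99141882,  0.02452073, -0.12840352,  0.54287983],
       [ 0.12869216,  0.01057389, -0.99162822,  1.27215914],
       [ 0.        ,  0.        ,  0.        ,  1.        ]])} {'fx': 349.68461534393447, 'fy': 349.68461534393447, 'cx': 252.97541065813107, 'cy': 194.29657774984034, 'k1': -0.04433625539408146, 'view': array([[ 0.83557602,  0.54919731,  0.01396526, -0.4746963 ],
       [ 0.40821885, -0.60367121, -0.6847908 , -0.22023388],
       [-0.36765484,  0.57789565, -0.72860588,  1.18289284],
       [ 0.        ,  0.        ,  0.        ,  1.        ]])}
```

View pics/top.png

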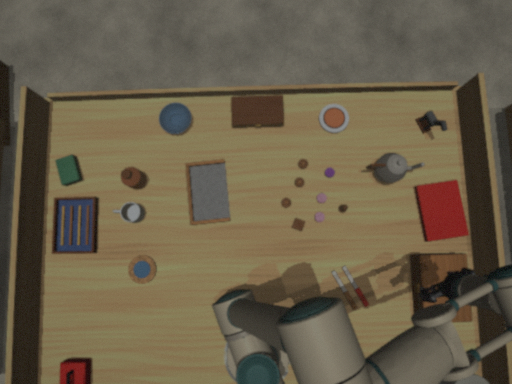

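View pics/scene.png

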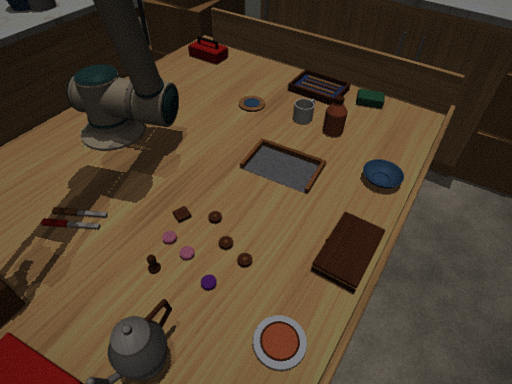

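The top view shows three dark round discs at about (303,163), (299,183) and (286,203). The square tile is at (298,225) and the pawn at (343,208). The pink discs (321,198) and (319,216) and the purple one (329,172) are look-alikes, so I'll leave them alone. The tray's mouth is on its right, at x≈229. One enlarged crop to confirm.

```bash
python3 - <<'E'
import cv2,numpy as np
a=cv2.imread('pics/top.png')[145:245,180:360];b=cv2.imread('pics/scene.png')[130:300,130:335]
a=cv2.resize(a,None,fx=4.4,fy=4.4,interpolation=cv2.INTER_CUBIC)
cv2.imwrite('pics/ctop.png',a)
b=cv2.resize(b,None,fx=3.5,fy=3.5,interpolation=cv2.INTER_CUBIC);cv2.imwrite('pics/cscene.png',b)
E
```

```text
(no output)
```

View pics/ctop.png

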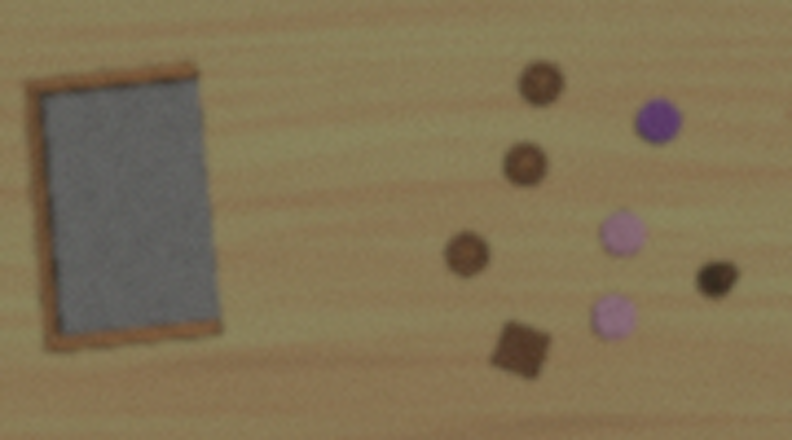

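View pics/cscene.png

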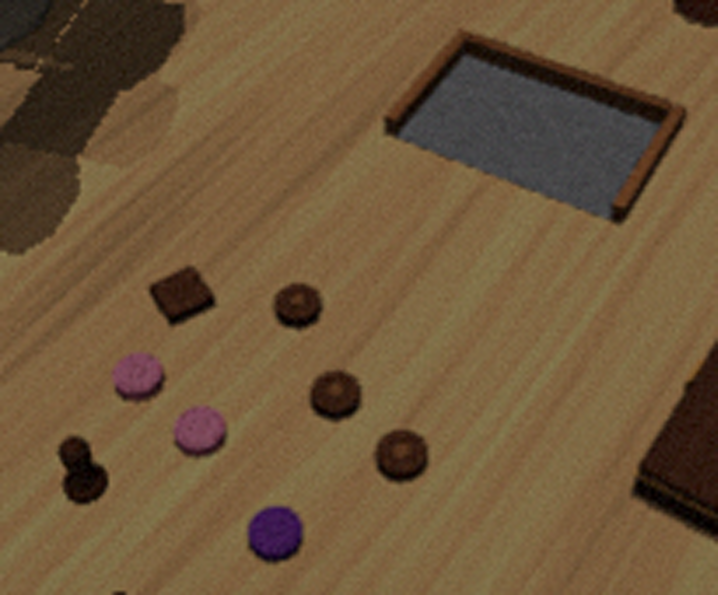

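The crops confirm it. The three dark ringed discs are at crop-top (541,83), (525,164) and (467,254), with the tile at (521,349). The grey lining's mouth corners are at (200,78) and (218,325). Now I'll triangulate.

```bash
python3 - <<'E'
from h import *
T=lambda u,v:((u+.5)/4.4-.5+180,(v+.5)/4.4-.5+145)
S=lambda u,v:((u+.5)/3.5-.5+130,(v+.5)/3.5-.5+130)
for n,t,s in [('A far',(541,82),(401,452)),('B mid',(525,163),(335,391)),('C near',(467,253),(298,301)),('tile',(521,349),(182,290)),('pink1',(623,233),(200,427)),('pink2',(614,317),(138,374)),('purple',(659,121),(275,529)),
 ('mouthNear',(219,325),(390,128)),('mouthFar',(198,76),(622,214))]:
    print(n,tri(T(*t),S(*s)),onz('top',T(*t),.012 if 'm' not in n[:1] else 0),onz('scene',S(*s),.012 if 'm' not in n[:1] else 0))
print('wall top near out',onz('top',T(221,334),.02),'near back',onz('top',T(48,351),.02),'far out',onz('top',T(196,64),.02),'far back',onz('top',T(28,82),.02))
print('pawn',onz('top',T(717,279),.025),onz('scene',S(85,490),.003))
E
```

```text
A far (array([ 0.66101249, -0.1793306 ,  0.00621476]), np.float64(0.00019984494251969434)) [ 0.65983907 -0.17853384  0.012     ] [ 0.66305911 -0.18246181  0.012     ]
B mid (array([ 0.59394693, -0.16363333,  0.00653978]), np.float64(0.00045066456662798486)) [ 0.59320886 -0.16285458  0.012     ] [ 0.5963031  -0.16680296  0.012     ]
C near (array([ 0.52177152, -0.1134604 ,  0.0072877 ]), np.float64(0.0007274189414911433)) [ 0.52098642 -0.11334852  0.012     ] [ 0.52467773 -0.11613861  0.012     ]
tile (array([ 0.44300817, -0.15424793,  0.00798343]), np.float64(0.0001042968982211122)) [ 0.44276609 -0.15385356  0.012     ] [ 0.4457527  -0.15648407  0.012     ]
pink1 (array([ 0.53471555, -0.24048556,  0.00686076]), np.float64(1.4382664312273807e-05)) [ 0.53410011 -0.23959251  0.012     ] [ 0.53750659 -0.24277064  0.012     ]
pink2 (array([ 0.46716094, -0.23021508,  0.00517327]), np.float64(0.0004773147762153733)) [ 0.46653066 -0.22927093  0.012     ] [ 0.47168097 -0.23316645  0.012     ]
purple (array([ 0.62628392, -0.27389768,  0.00705802]), np.float64(0.0006824749877728509)) [ 0.62510771 -0.27316202  0.012     ] [ 0.62857547 -0.27561803  0.012     ]
mouthNear (array([0.46792277, 0.08758268, 0.00438126]), np.float64(0.0009874826648781075)) [0.46860814 0.08823445 0.        ] [0.46479367 0.09116799 0.        ]
mouthFar (array([0.67809544, 0.10491874, 0.00361576]), np.float64(0.00959347441883305)) [0.67477334 0.10255082 0.        ] [0.68040161 0.11188819 0.        ]
wall top near out [0.45998483 0.08524711 0.02      ] near back [0.44963907 0.22362098 0.02      ] far out [0.68028968 0.10233877 0.02      ] far back [0.6690037  0.23968245 0.02      ]
pawn [ 0.49383706 -0.31042604  0.025     ] [ 0.50185975 -0.3200644   0.003     ]
```

C, B and A are at about (0.523,-0.115), (0.595,-0.165) and (0.661,-0.180), with heights of about 7 mm, which is plausible given the calibration. The tray mouth centre is at (0.572,0.096), with the frame turned about 4.5°. The measured wall span of about 0.21 m agrees with the given size. I'll use a partly open gripper (gap about 26 mm) to cradle each disc, and push C first.

Request:
carry_out:
  linear:
    - [0.0334, 0.0444, 0]
    - [0.0334, 0.0444, 0]
    - [0.0334, 0.0444, 0]
    - [0.0334, 0.0444, 0]
    - [0.0334, 0.0444, 0]
    - [0.0334, 0.0444, 0]
    - [0.0334, 0.0444, 0]
    - [0.0334, 0.0444, 0]
  angular:
    - [0, 0, 0.92]
    - [0, 0, 0.92]
    - [0, 0, 0.92]
    - [0, 0, 0.92]
    - [0, 0, 0.92]
    - [0, 0, 0.92]
    - [0, 0, 0.92]
    - [0, 0, 0.92]
  hand: [0.3, 0.3, 0.3, 0.3, 0.3, 0.3, 0.3, 0.3]

```text
clock: 0.77
position: [0.3903, -0.3359, 0.4043]
ee_rot: [-0.0, 0.864, 0.503, -0.0]
contact_force: [1.0, 0.6, -0.7]
width: 0.0258
gripper_force: 0.0
```

Request:
carry_out:
  linear:
    - [0.0334, 0.0444, -0.036]
    - [0.0334, 0.0444, -0.036]
    - [0.0334, 0.0444, -0.036]
    - [0.0334, 0.0444, -0.036]
    - [0.0334, 0.0444, -0.036]
    - [0.0334, 0.0444, -0.036]
    - [0.0334, 0.0444, -0.036]
    - [0.0334, 0.0444, -0.036]
  angular:
    - [0, 0, 0.92]
    - [0, 0, 0.92]
    - [0, 0, 0.92]
    - [0, 0, 0.92]
    - [0, 0, 0.92]
    - [0, 0, 0.92]
    - [0, 0, 0.92]
    - [0, 0, 0.92]
  hand: [0.3, 0.3, 0.3, 0.3, 0.3, 0.3, 0.3, 0.3]

```text
clock: 1.43
position: [0.5238, -0.1583, 0.2596]
ee_rot: [-0.0, 0.681, 0.732, -0.0]
contact_force: [1.1, -0.3, 1.3]
width: 0.0255
gripper_force: 0.0
```

Request:
carry_out:
  linear:
    - [0, 0, 0]
    - [0, 0, 0]
  angular:
    - [0, 0, 0]
    - [0, 0, 0]
  hand: [0.3, 0.3]

```text
clock: 1.6
position: [0.5234, -0.1584, 0.2593]
ee_rot: [-0.002, 0.682, 0.732, -0.001]
contact_force: [-0.6, 0.4, -0.5]
width: 0.0257
gripper_force: 0.0
```

Request:
carry_out:
  linear:
    - [0, -0.012, -0.027]
    - [0, 0, -0.027]
    - [0, 0, -0.027]
    - [0, 0, -0.027]
    - [0, 0, -0.027]
    - [0, 0, -0.027]
    - [0, 0, 0]
  angular:
    - [0, 0, 0]
    - [0, 0, 0]
    - [0, 0, 0]
    - [0, 0, 0]
    - [0, 0, 0]
    - [0, 0, 0]
    - [0, 0, 0]
  hand: [0.3, 0.3, 0.3, 0.3, 0.3, 0.3, 0.3]

```text
clock: 2.18
position: [0.5221, -0.1665, 0.1784]
ee_rot: [-0.002, 0.683, 0.73, -0.001]
contact_force: [-0.7, -0.3, 0.4]
width: 0.0259
gripper_force: 0.0
```

```bash
python3 - <<'E'
from h import *
b=grab('wrist','w1');grab('scene','s2')
c=cv2.imread('pics/s2.png')[130:300,130:335]
c=cv2.resize(c,None,fx=1.9,fy=1.9)
cv2.imwrite('pics/w1s.png',np.hstack([cv2.resize(b[:,:,::-1],(400,323)),c[:323]]))
E
```

```text
(no output)
```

View pics/w1s.png

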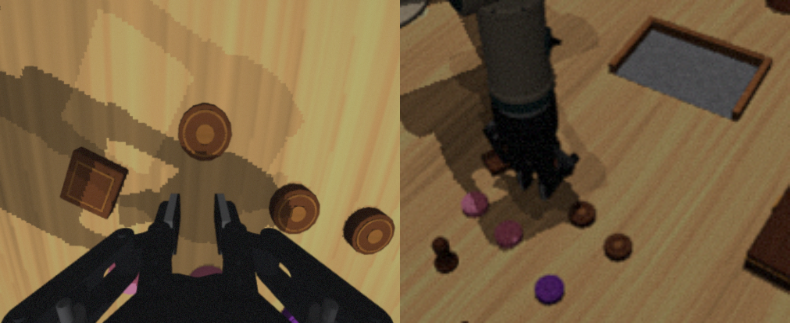

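The wrist view shows disc C at (205,132), ahead of the fingertips (mid x≈197) and slightly to their right. The tile (95,182) and disc B (295,210) are clear of the fingers. Now I push slowly.

Request:
carry_out:
  linear:
    - [0.006, 0, -0.003]
    - [0, 0.012, 0]
    - [0, 0.012, 0]
    - [0, 0.012, 0]
    - [0, 0.014, 0]
    - [0, 0.018, 0]
    - [0, 0.02, 0]
    - [-0.001, 0.02, 0]
  angular:
    - [0, 0, 0]
    - [0, 0, 0]
    - [0, 0, 0]
    - [0, 0, 0]
    - [0, 0, 0]
    - [0, 0, 0]
    - [0, 0, 0]
    - [0, 0, 0]
  hand: [0.3, 0.3, 0.3, 0.3, 0.3, 0.3, 0.3, 0.3]

```text
clock: 2.95
position: [0.5259, -0.1104, 0.1783]
ee_rot: [0.0, 0.682, 0.731, 0.0]
contact_force: [1.6, 0.1, -0.5]
width: 0.0258
gripper_force: 0.2
```

Request:
carry_out:
  linear:
    - [-0.001, 0.022, 0]
    - [-0.001, 0.022, 0]
    - [-0.001, 0.022, 0]
    - [-0.001, 0.022, 0]
    - [-0.001, 0.022, 0]
    - [-0.001, 0.022, 0]
    - [-0.001, 0.022, 0]
    - [-0.001, 0.022, 0]
  angular:
    - [0, 0, 0]
    - [0, 0, 0]
    - [0, 0, 0]
    - [0, 0, 0]
    - [0, 0, 0]
    - [0, 0, 0]
    - [0, 0, 0]
    - [0, 0, 0]
  hand: [0.3, 0.3, 0.3, 0.3, 0.3, 0.3, 0.3, 0.3]

```text
clock: 3.62
position: [0.5218, -0.0225, 0.1782]
ee_rot: [0.0, 0.682, 0.731, 0.0]
contact_force: [-0.7, -0.5, 0.5]
width: 0.0257
gripper_force: 0.2
```

```bash
python3 - <<'E'
from h import *
b=grab('wrist','w2');c=grab('scene','s3')[130:300,130:335]
c=cv2.resize(c,None,fx=1.9,fy=1.9)
cv2.imwrite('pics/w2s.png',np.hstack([cv2.resize(b,(400,323)),c[:323]])[:,:,::-1])
E
```

```text
(no output)
```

View pics/w2s.png

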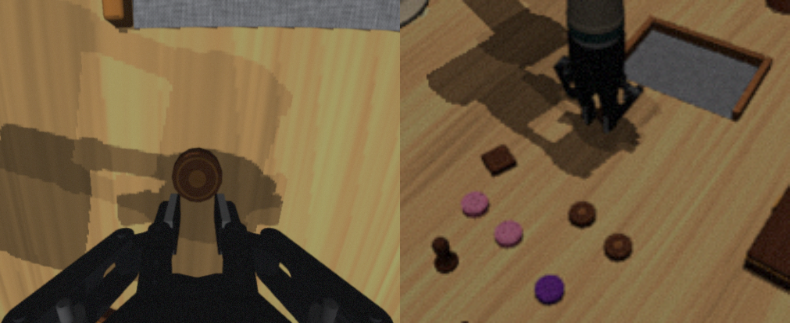

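The disc sits in the cradle at (197,175), and the tray's near wall (105–130 px) is about 48 mm to its left. The other pieces haven't moved. Continuing into the tray.

Request:
carry_out:
  linear:
    - [-0.001, 0.022, 0]
    - [-0.001, 0.022, 0]
    - [-0.001, 0.022, 0]
    - [-0.001, 0.022, 0]
    - [-0.001, 0.022, 0]
    - [-0.001, 0.022, 0]
    - [-0.001, 0.022, 0]
    - [-0.001, 0.022, 0]
  angular:
    - [0, 0, 0]
    - [0, 0, 0]
    - [0, 0, 0]
    - [0, 0, 0]
    - [0, 0, 0]
    - [0, 0, 0]
    - [0, 0, 0]
    - [0, 0, 0]
  hand: [0.3, 0.3, 0.3, 0.3, 0.3, 0.3, 0.3, 0.3]

```text
clock: 4.38
position: [0.5178, 0.0656, 0.1782]
ee_rot: [0.0, 0.682, 0.731, 0.0]
contact_force: [-0.1, -0.7, 0.1]
width: 0.0256
gripper_force: 0.1
```

Request:
carry_out:
  linear:
    - [0, 0.022, 0]
    - [0, 0.022, 0]
    - [0, 0.02, 0]
    - [0, 0.016, 0]
    - [0, 0.012, 0]
    - [0, 0.008, 0]
    - [0, 0.004, 0]
    - [0, 0, 0]
  angular:
    - [0, 0, 0]
    - [0, 0, 0]
    - [0, 0, 0]
    - [0, 0, 0]
    - [0, 0, 0]
    - [0, 0, 0]
    - [0, 0, 0]
    - [0, 0, 0]
  hand: [0.3, 0.3, 0.3, 0.3, 0.3, 0.3, 0.3, 0.3]

```text
clock: 5.05
position: [0.5179, 0.1167, 0.1782]
ee_rot: [0.0, 0.682, 0.731, -0.0]
contact_force: [-0.4, -0.9, 0.0]
width: 0.0256
gripper_force: 0.0
```

Request:
carry_out:
  linear:
    - [0, -0.04, 0]
    - [0, -0.06, 0]
    - [0, -0.05, 0.06]
    - [0, -0.05, 0.06]
    - [0.03, -0.06, 0.04]
    - [0.03, -0.07, 0]
    - [0.03, -0.07, 0]
    - [0.03, -0.07, 0]
  angular:
    - [0, 0, 0]
    - [0, 0, 0]
    - [0, 0, 0]
    - [0, 0, 0]
    - [0, 0, 0]
    - [0, 0, 0]
    - [0, 0, 0]
    - [0, 0, 0]
  hand: [0.3, 0.3, 0.3, 0.3, 0.3, 0.3, 0.3, 0.3]

```text
clock: 5.72
position: [0.5781, -0.1208, 0.2592]
ee_rot: [0.001, 0.683, 0.731, 0.0]
contact_force: [-0.2, 1.9, 0.3]
width: 0.0255
gripper_force: 0.0
```

Request:
carry_out:
  linear:
    - [0.019, -0.07, 0]
    - [0.019, -0.07, 0]
    - [0, -0.053, 0]
    - [0, 0, -0.03]
    - [0, 0, -0.03]
    - [0, 0, -0.02]
    - [0, 0, 0]
  angular:
    - [0, 0, 0]
    - [0, 0, 0]
    - [0, 0, 0]
    - [0, 0, 0]
    - [0, 0, 0]
    - [0, 0, 0]
    - [0, 0, 0]
  hand: [0.3, 0.3, 0.3, 0.3, 0.3, 0.3, 0.3]

```text
clock: 6.3
position: [0.5956, -0.2151, 0.2156]
ee_rot: [-0.003, 0.683, 0.731, -0.001]
contact_force: [-0.4, -0.9, 0.2]
width: 0.0253
gripper_force: 0.0
```

```bash
python3 - <<'E'
from h import *
b=grab('wrist','w3');c=grab('scene','s4')[130:300,130:335]
c=cv2.resize(c,None,fx=1.9,fy=1.9)
cv2.imwrite('pics/w3s.png',np.hstack([cv2.resize(b,(400,323)),c[:323]])[:,:,::-1])
E
```

```text
(no output)
```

View pics/w3s.png

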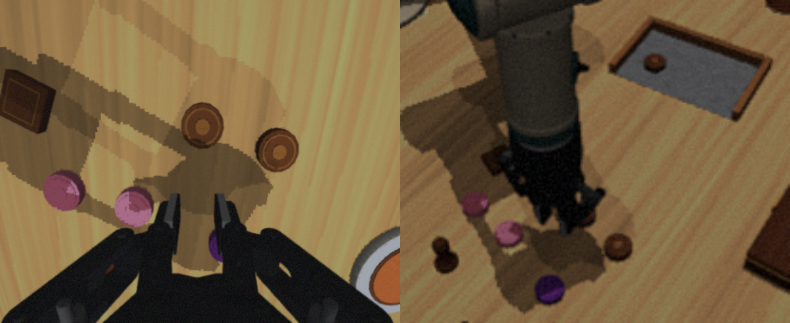

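C lies flat in the tray. B at (202,125) is ahead of the fingertips and the pinks are clear. Now I lower and push B.

Request:
carry_out:
  linear:
    - [0.006, 0.008, -0.03]
    - [0, 0, -0.03]
    - [0, 0, -0.015]
    - [0, 0.012, 0]
    - [0, 0.012, 0]
    - [0, 0.012, 0]
    - [0, 0.014, 0]
    - [-0.001, 0.018, 0]
  angular:
    - [0, 0, 0]
    - [0, 0, 0]
    - [0, 0, 0]
    - [0, 0, 0]
    - [0, 0, 0]
    - [0, 0, 0]
    - [0, 0, 0]
    - [0, 0, 0]
  hand: [0.3, 0.3, 0.3, 0.3, 0.3, 0.3, 0.3, 0.3]

```text
clock: 7.07
position: [0.5998, -0.1765, 0.1817]
ee_rot: [0.001, 0.682, 0.731, 0.0]
contact_force: [0.3, 0.1, -0.4]
width: 0.0261
gripper_force: 0.1
```

Request:
carry_out:
  linear:
    - [-0.002, 0.022, 0]
    - [-0.002, 0.022, 0]
    - [-0.002, 0.022, 0]
    - [-0.002, 0.022, 0]
    - [-0.002, 0.022, 0]
    - [-0.002, 0.022, 0]
    - [-0.002, 0.022, 0]
    - [-0.002, 0.022, 0]
  angular:
    - [0, 0, 0]
    - [0, 0, 0]
    - [0, 0, 0]
    - [0, 0, 0]
    - [0, 0, 0]
    - [0, 0, 0]
    - [0, 0, 0]
    - [0, 0, 0]
  hand: [0.3, 0.3, 0.3, 0.3, 0.3, 0.3, 0.3, 0.3]

```text
clock: 7.73
position: [0.5913, -0.0879, 0.1807]
ee_rot: [0.0, 0.682, 0.731, 0.0]
contact_force: [-0.1, -0.4, -0.0]
width: 0.0259
gripper_force: 0.3
```

Request:
carry_out:
  linear:
    - [-0.002, 0.022, 0]
    - [-0.002, 0.022, 0]
    - [-0.002, 0.022, 0]
    - [-0.002, 0.022, 0]
    - [-0.002, 0.022, 0]
    - [-0.002, 0.022, 0]
    - [-0.002, 0.022, 0]
    - [-0.002, 0.022, 0]
  angular:
    - [0, 0, 0]
    - [0, 0, 0]
    - [0, 0, 0]
    - [0, 0, 0]
    - [0, 0, 0]
    - [0, 0, 0]
    - [0, 0, 0]
    - [0, 0, 0]
  hand: [0.3, 0.3, 0.3, 0.3, 0.3, 0.3, 0.3, 0.3]

```text
clock: 8.4
position: [0.5833, 0.0, 0.1807]
ee_rot: [0.0, 0.682, 0.731, 0.0]
contact_force: [0.3, -1.1, 0.5]
width: 0.0257
gripper_force: 0.3
```

Request:
carry_out:
  linear:
    - [-0.002, 0.022, 0]
    - [-0.002, 0.022, 0]
    - [-0.002, 0.022, 0]
    - [-0.002, 0.022, 0]
    - [-0.001, 0.022, 0]
    - [-0.001, 0.022, 0]
    - [-0.001, 0.022, 0]
    - [-0.001, 0.022, 0]
  angular:
    - [0, 0, 0]
    - [0, 0, 0]
    - [0, 0, 0]
    - [0, 0, 0]
    - [0, 0, 0]
    - [0, 0, 0]
    - [0, 0, 0]
    - [0, 0, 0]
  hand: [0.3, 0.3, 0.3, 0.3, 0.3, 0.3, 0.3, 0.3]

```text
clock: 9.07
position: [0.5773, 0.088, 0.1807]
ee_rot: [0.0, 0.682, 0.731, 0.0]
contact_force: [0.6, -0.5, 0.5]
width: 0.0255
gripper_force: 0.3
```

Request:
carry_out:
  linear:
    - [0, 0.02, 0]
    - [0, 0.016, 0]
    - [0, 0.012, 0]
    - [0, 0.01, 0]
    - [0, 0.006, 0]
    - [0, 0.002, 0]
    - [0, -0.04, 0]
    - [0, -0.06, 0]
  angular:
    - [0, 0, 0]
    - [0, 0, 0]
    - [0, 0, 0]
    - [0, 0, 0]
    - [0, 0, 0]
    - [0, 0, 0]
    - [0, 0, 0]
    - [0, 0, 0]
  hand: [0.3, 0.3, 0.3, 0.3, 0.3, 0.3, 0.3, 0.3]

```text
clock: 9.73
position: [0.5774, 0.0712, 0.1807]
ee_rot: [-0.0, 0.681, 0.732, 0.0]
contact_force: [0.8, -1.2, 0.3]
width: 0.0257
gripper_force: 0.0
```

Request:
carry_out:
  linear:
    - [0, -0.05, 0.06]
    - [0, -0.05, 0.06]
    - [0.03, -0.06, 0.04]
    - [0.03, -0.07, 0]
    - [0.03, -0.07, 0]
    - [0.03, -0.07, 0]
    - [0.03, -0.07, 0]
    - [0.026, -0.07, 0]
  angular:
    - [0, 0, 0]
    - [0, 0, 0]
    - [0, 0, 0]
    - [0, 0, 0]
    - [0, 0, 0]
    - [0, 0, 0]
    - [0, 0, 0]
    - [0, 0, 0]
  hand: [0.3, 0.3, 0.3, 0.3, 0.3, 0.3, 0.3, 0.3]

```text
clock: 10.4
position: [0.6658, -0.1873, 0.2607]
ee_rot: [0.0, 0.683, 0.731, 0.0]
contact_force: [0.1, 0.5, 0.1]
width: 0.0255
gripper_force: 0.0
```

Request:
carry_out:
  linear:
    - [0, -0.06, 0]
    - [0, -0.026, 0]
    - [0, 0, -0.03]
    - [0, 0, -0.03]
    - [0, 0, -0.02]
    - [0, 0, 0]
  angular:
    - [0, 0, 0]
    - [0, 0, 0]
    - [0, 0, 0]
    - [0, 0, 0]
    - [0, 0, 0]
    - [0, 0, 0]
  hand: [0.3, 0.3, 0.3, 0.3, 0.3, 0.3]

```text
clock: 10.9
position: [0.664, -0.2273, 0.2178]
ee_rot: [-0.003, 0.683, 0.731, -0.001]
contact_force: [-0.9, 0.5, 0.0]
width: 0.0259
gripper_force: 0.0
```

```bash
python3 - <<'E'
from h import *
b=grab('wrist','w4');c=grab('scene','s5')[130:300,130:335]
c=cv2.resize(c,None,fx=1.9,fy=1.9)
cv2.imwrite('pics/w4s.png',np.hstack([cv2.resize(b,(400,323)),c[:323]])[:,:,::-1])
E
```

```text
(no output)
```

View pics/w4s.png

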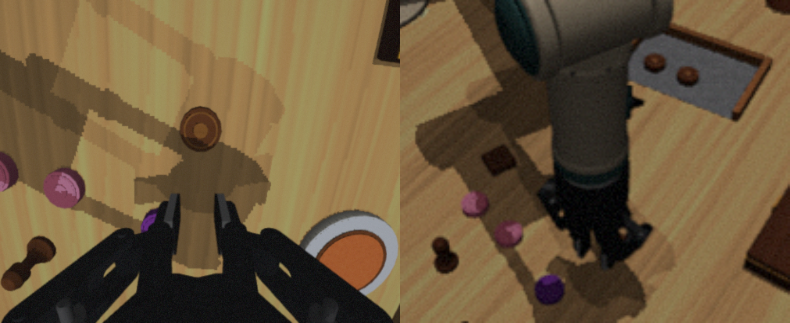

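C and B are both in the tray. A at (200,129) is centred ahead of the fingertips, and purple is behind and clear. Now I push A.

Request:
carry_out:
  linear:
    - [0.002, 0, -0.03]
    - [0, 0, -0.03]
    - [0, 0, -0.018]
    - [0, 0.012, 0]
    - [0, 0.012, 0]
    - [0, 0.012, 0]
    - [0, 0.014, 0]
    - [-0.001, 0.018, 0]
  angular:
    - [0, 0, 0]
    - [0, 0, 0]
    - [0, 0, 0]
    - [0, 0, 0]
    - [0, 0, 0]
    - [0, 0, 0]
    - [0, 0, 0]
    - [0, 0, 0]
  hand: [0.3, 0.3, 0.3, 0.3, 0.3, 0.3, 0.3, 0.3]

```text
clock: 11.67
position: [0.6663, -0.1935, 0.1828]
ee_rot: [0.001, 0.682, 0.731, 0.0]
contact_force: [0.9, 0.2, -0.1]
width: 0.0259
gripper_force: 0.1
```

Request:
carry_out:
  linear:
    - [-0.002, 0.022, 0]
    - [-0.002, 0.022, 0]
    - [-0.002, 0.022, 0]
    - [-0.003, 0.022, 0]
    - [-0.003, 0.022, 0]
    - [-0.003, 0.022, 0]
    - [-0.003, 0.022, 0]
    - [-0.003, 0.022, 0]
  angular:
    - [0, 0, 0]
    - [0, 0, 0]
    - [0, 0, 0]
    - [0, 0, 0]
    - [0, 0, 0]
    - [0, 0, 0]
    - [0, 0, 0]
    - [0, 0, 0]
  hand: [0.3, 0.3, 0.3, 0.3, 0.3, 0.3, 0.3, 0.3]

```text
clock: 12.33
position: [0.6552, -0.1049, 0.1817]
ee_rot: [0.0, 0.682, 0.731, 0.0]
contact_force: [0.6, -0.2, 0.9]
width: 0.0254
gripper_force: 0.6
```

Request:
carry_out:
  linear:
    - [-0.003, 0.022, 0]
    - [-0.003, 0.022, 0]
    - [-0.003, 0.022, 0]
    - [-0.003, 0.022, 0]
    - [-0.003, 0.022, 0]
    - [-0.003, 0.022, 0]
    - [-0.003, 0.022, 0]
    - [-0.003, 0.022, 0]
  angular:
    - [0, 0, 0]
    - [0, 0, 0]
    - [0, 0, 0]
    - [0, 0, 0]
    - [0, 0, 0]
    - [0, 0, 0]
    - [0, 0, 0]
    - [0, 0, 0]
  hand: [0.3, 0.3, 0.3, 0.3, 0.3, 0.3, 0.3, 0.3]

```text
clock: 13.0
position: [0.6432, -0.017, 0.1817]
ee_rot: [0.0, 0.682, 0.731, 0.0]
contact_force: [0.5, -0.9, 1.1]
width: 0.0256
gripper_force: 0.6
```

Request:
carry_out:
  linear:
    - [-0.002, 0.022, 0]
    - [-0.002, 0.022, 0]
    - [-0.002, 0.022, 0]
    - [-0.002, 0.022, 0]
    - [-0.002, 0.022, 0]
    - [-0.002, 0.022, 0]
    - [-0.002, 0.022, 0]
    - [-0.001, 0.022, 0]
  angular:
    - [0, 0, 0]
    - [0, 0, 0]
    - [0, 0, 0]
    - [0, 0, 0]
    - [0, 0, 0]
    - [0, 0, 0]
    - [0, 0, 0]
    - [0, 0, 0]
  hand: [0.3, 0.3, 0.3, 0.3, 0.3, 0.3, 0.3, 0.3]

```text
clock: 13.67
position: [0.6357, 0.071, 0.1817]
ee_rot: [-0.0, 0.682, 0.731, -0.0]
contact_force: [0.4, -0.3, 0.1]
width: 0.0254
gripper_force: 0.7
```

Request:
carry_out:
  linear:
    - [0, 0.022, 0]
    - [0, 0.022, 0]
    - [0, 0.02, 0]
    - [0, 0.016, 0]
    - [0, 0.012, 0]
    - [0, 0.008, 0]
    - [0, 0.004, 0]
    - [0, 0, 0]
  angular:
    - [0, 0, 0]
    - [0, 0, 0]
    - [0, 0, 0]
    - [0, 0, 0]
    - [0, 0, 0]
    - [0, 0, 0]
    - [0, 0, 0]
    - [0, 0, 0]
  hand: [0.3, 0.3, 0.3, 0.3, 0.3, 0.3, 0.3, 0.3]

```text
clock: 14.33
position: [0.6359, 0.1222, 0.1817]
ee_rot: [0.0, 0.682, 0.731, 0.0]
contact_force: [0.1, 0.2, -0.3]
width: 0.0254
gripper_force: 0.2
```

Request:
carry_out:
  linear:
    - [0, -0.04, 0]
    - [0, -0.06, 0]
    - [0, -0.05, 0.06]
    - [-0.02, -0.05, 0.06]
    - [-0.02, -0.03, 0.07]
    - [-0.02, -0.03, 0.07]
    - [0, 0, 0]
    - [0, 0, 0]
  angular:
    - [0, 0, 0]
    - [0, 0, 0]
    - [0, 0, 0]
    - [0, 0, 0]
    - [0, 0, 0]
    - [0, 0, 0]
    - [0, 0, 0]
    - [0, 0, 0]
  hand: [0.3, 0.3, 0.3, 0.3, 0.3, 0.3, 0.3, 0.3]

```text
clock: 15.0
position: [0.6061, -0.0095, 0.3145]
ee_rot: [0.002, 0.683, 0.73, 0.002]
contact_force: [0.0, -0.2, -0.7]
width: 0.0254
gripper_force: 0.0
```

```bash
python3 - <<'E'
from h import *
b=grab('wrist','w5');c=grab('scene','s6')[80:300,130:335];a=grab('top','t6')[145:245,160:360]
c=cv2.resize(c,(300,323))
r=np.hstack([cv2.resize(b,(400,323)),c]);a=cv2.resize(a,(500,250),interpolation=cv2.INTER_CUBIC)
cv2.imwrite('pics/end.png',np.vstack([r,np.pad(a,((0,0),(0,200),(0,0)))])[:,:,::-1])
E
```

```text
(no output)
```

View pics/end.png

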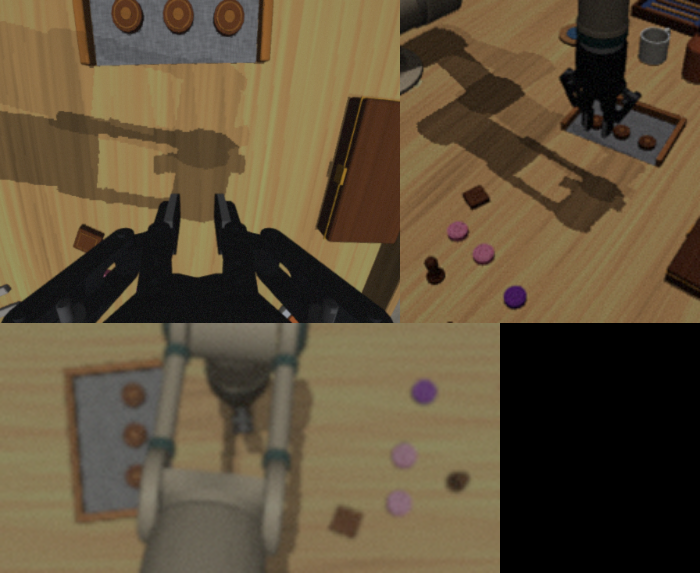

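The wrist view shows all three discs flat inside the tray at (127,15), (178,14) and (228,15), about 50 mm past the mouth line at y≈62. The tile, pawn and look-alikes are where they started.

```bash
python3 -c "
from rig import manip
print(manip.sign_off())"
```

```text
the job is handed in; nothing more can be done
None
```

I swept all three draughtsmen into the tray, where they lie flat about 50 mm past the mouth, with the tile, pawn and look-alikes unmoved in the last pictures; I handed the job in at about 15 s and no verdict came back.

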